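# Stack the empty parts tote on the dowel tote

## Task

Pick up the empty small tote, turn it end for end so that its pull tab points the opposite way to that of the matching tote with the short dowels, and lower it right down onto that tote before letting go. Its feet then stand on the lower tote's end ledges, so it stacks level instead of nesting down inside. Leave the dowel tote where it stands and do not disturb the plain tray or the wood offcuts.

Things in the scene. Friction and masses are not known exactly. Their poses are not given: they have to be found in the camera images.
- tote_mid (a point): Centre, half-way up (30 mm above its underside), of the empty small green tote to be moved: loose, upright, 170 long (x) by 64 wide (y) by 60 mm high, about 0.2 kg, open on top. Its long sides have a flat upright grip band, 64 mm across outside, from 4 to 30 mm above this point. A pull tab sticks out 26 mm at its +x end only. The tub tapers to a floor 98 by 36 mm.
- tote_tab (a point): Middle of the empty tote's pull tab (26 by 34 mm, 5 thick): 98 mm in +x from the tote's centre and 27.5 mm above it.
- lower_mid (a point): Centre, half-way up, of the dowel tote: shape, size and axes as the empty tote (tab at +x), about 0.6 kg, loose, three short dowels lying on its floor. Yaws 180 degrees apart, the upper tote stacks: its feet stand on these end ledges, its floor dips 6 mm in (play 7 mm each way) and its centre is 54 mm above this one. Same yaw, feet drop in slots: it nests, only 29 mm above.
- tray_mid (a point): Centre, half-way up, of a bystander: a plain straight-sided green tray, 190 (x) by 75 (y) by 45 mm high, without tab or end ledges, loose on the bench.
- offcuts_mid (a point): A bystander: a planed softwood block 60 (x) by 160 (y) by 35 mm high with a second block standing on it, 115 mm high in all; loose on the bench. The point is the centre of the lower block.
Things that resemble listed ones, but are neither listed nor needed, are in the scene too. Leave any grey or orange look-alike of the part that bears tote_mid alone.

How it is judged:
By the outcome, as a careful person would: the job done as asked, in the order asked, and still so for the second after the job is handed in, with the robot touching nothing.
It also fails if it takes over 34 s, if anything falls off the work surface, if the arm or the gripper's body presses on something with over 40 N, if the wrist force passes 120 N, or if a joint passes its speed limit or range.

## Robot

A 7-joint arm with a two-finger parallel gripper is mounted at the origin on the work surface. World frame = base frame: x ahead of the robot, y to its left, z up, the work surface at z = 0. Lengths are in m, angles in rad, forces in N, time in s.
With the tool pointing down it reaches from about 0.425 to 0.875 m from the base axis. Payload 4.7 kg.
Tool frame: the origin (TCP) lies on the centre line of the jaws, within the pads' length; the fingertips stand 17 mm ahead of it and the grasp point (between the pads) lies 2 mm behind it; z points along the fingers, y is the line along which they close (so a half turn about z gives the same grasp; the last joint's range is limited). The gripper opens to 87 mm and grips with 3 to 60 N. Pads are 19 mm wide; open, the fingers measure 117 mm over their backs; the gripper's body (75 mm by 190 mm) begins 51 mm behind the grasp point.
Start: joints at [1.363, 0.321, -0.07, 1.45, 0.023, 1.371, -0.057], TCP at [0.143, -0.634, 0.24] pointing down, gripper open.
Joint ranges: [-2.86, 2.86], [-0.3, 2.09], [-1.38, 1.24], [0.06, 2.45], [-1.56, 4.7], [0.09, 2.05], [-2.69, 2.69]. Speed limits (rad/s): [2.57, 2.57, 3.14, 3.14, 3.14, 3.14, 3.14].

## Interface

Orientations are given as a unit quaternion [x, y, z, w].
In Python, from cell import * gives the robot as it stands.
- The arm moves only by the tool servo_tool, never from a script. Its argument "rows" is text: rows parted by semicolons, each of 5 numbers parted by spaces: the opening, from 0 (shut) to 1 (fully open), then the shift along the tool's x, y, z scaled (see below), then the turn about the tool's z scaled (see below). A call has exactly 8 rows; each row shifts and turns the commanded pose from where the row before left it, along the tool's axes as they then stand; what a row does not reach is not made up. The controller multiplies each number of a shift by 50 mm and each number of a turn by 60 degrees. A row lasts 1/10 s, in which the tool goes at most 50 mm and 8.59 degrees, less where a joint would pass 70% of its speed; a pose out of reach is approached as far as the arm can. A call with a number of a shift or a turn outside -1 to 1 is refused whole. A call with a gripper value outside its range is refused whole. The fingers move at their own pace and stop on an object; the grip force is fixed at half the most. Time passes only in rows, so rows that do not move let the fingers close, or fill a call up. It gives the time, the measured TCP pose, the force, the opening and the grip force at its end, in the units of the state.
- get_state(): the state, without advancing time (a new reading comes with each control period).
- camera(name): name is "scene" or "side" or "wrist"; returns the picture (384x512x3 uint8, red, green, blue); there is no depth.
- camera_params(name): a dict with "fx", "fy", "cx", "cy" (pixels), "T" (4x4, takes a point from camera to world coordinates). Camera axes: x right, y up, looking along -z (the intrinsics and any distortion apply to the point x, -y, -z); pixel columns grow to the right and rows downward; lengths in m; the calibration is good to about 2 mm. A picture is of the moment at which its call begins: read the wrist's pose just before it. camera_params takes no time and is no camera call; for the wrist camera it gives the pose at the moment of the call.
- finish_job(): hands the job in; it is judged then, once.
The state is a dict: "time": time; "q": joint angles; "joint_velocities": joint speeds; "joint_efforts": joint torques, N m; "tcp_pos": TCP position; "tcp_rot": TCP orientation; "contact_force": force on the tool from outside, world axes, zero at the start; "wrist_torque": the same for the moment, N m; "opening": finger opening in m; "gripper_force": force on a finger pad.
Only numpy, scipy, OpenCV 4.12 (cv2) and the standard library are available. Lean on these libraries where they do the work, as an engineer would, in place of code of your own. Each camera call takes 0.05 s, during which the arm holds its last target. There are 200 camera calls.

## Working session

There is one attempt and no reset: what is moved stays moved. The work goes in short steps, Python scripts to look and compute and a tool call to move; the robot and the scene stay as the last step left them, time stands still between calls to the robot, and variables do not carry over. Pictures are saved under pics/ and viewed, at most 10 in all, crops included, and the job is handed in when it is done.

Besides the shell and the picture viewer there is one more tool, called after "Call:" by a JSON object that holds its "method" and its "body". servo_tool: Moves the arm, as the interface text tells. Shifts and turns lie within -1 to 1; 1 stands for 50 mm of shift or 60 degrees of turn. Its arguments: {"type":"object","properties":{"rows":{"type":"string"}},"required":["rows"]}

```bash
mkdir -p pics; ls
python3 - <<'E'
from cell import *
import cv2,numpy as np
np.set_printoptions(precision=4,suppress=True)
s=get_state();print(s)
for n in("scene","side"):
    cv2.imwrite(f"pics/{n}0.png",camera(n)[:,:,::-1]);print(n,camera_params(n))
E
```

```text
pics
{'time': 0.0, 'q': array([ 1.3631,  0.3218, -0.0701,  1.4517,  0.0226,  1.3708, -0.0569]), 'joint_velocities': array([ 0.0011,  0.001 , -0.0008,  0.0017, -0.0014,  0.0004,  0.002 ]), 'joint_efforts': array([ -0.0002, -49.1286,  -0.404 , -31.2528,  -0.0638,   0.0435,
         0.0002]), 'tcp_pos': array([ 0.1428, -0.6336,  0.2385]), 'tcp_rot': array([ 0.9939,  0.1107, -0.0002, -0.0009]), 'contact_force': array([ 0.0361, -0.1369, -0.6087]), 'wrist_torque': array([-0.0938,  0.0425,  0.002 ]), 'gripper_force': 0.0, 'opening': 0.08719813961948146}
scene {'fx': 404.5169445096547, 'fy': 404.5169445096547, 'cx': 252.4214249703092, 'cy': 190.50729034388337, 'T': array([[ 0.3091, -0.5472,  0.7778,  1.2564],
       [ 0.951 ,  0.1732, -0.256 , -0.3203],
       [ 0.0054,  0.8189,  0.5739,  0.6327],
       [ 0.    ,  0.    ,  0.    ,  1.    ]])}
side {'fx': 385.0545366471132, 'fy': 385.0545366471132, 'cx': 253.89874281722393, 'cy': 198.5408516495639, 'T': array([[-0.9599,  0.1625, -0.2282,  0.2927],
       [-0.28  , -0.53  ,  0.8004,  0.6999],
       [ 0.0091,  0.8323,  0.5543,  0.5677],
       [ 0.    ,  0.    ,  0.    ,  1.    ]])}
```

View pics/scene0.png

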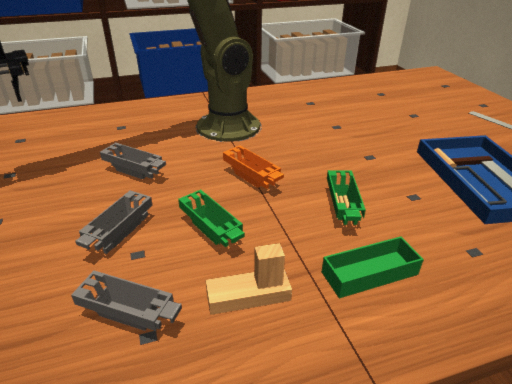

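View pics/side0.png

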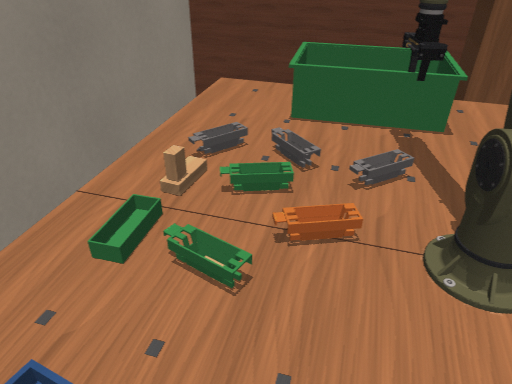

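Scene view: the empty green tote is at (211,218), with its tab apparently near (232,238). The green tote with dowels is at (345,196). Things that could be mistaken for the empty tote: grey at (133,160), (117,222) and (127,300), orange at (253,167), and the plain green tray at (372,266). I choose the green one at (211,218) and will check it in one close crop.

Run:
```python
import cv2,numpy as np
a=cv2.imread("pics/scene0.png");b=cv2.imread("pics/side0.png")
z=lambda i,x,y:cv2.resize(i[y:y+60,x:x+80],(400,300),interpolation=cv2.INTER_CUBIC)
def z2(i,x,y):
    o=z(i,x,y)
    for k in range(0,80,10): cv2.putText(o,str(x+k),(k*5,8),0,.3,(255,255,255)); cv2.line(o,(k*5,8),(k*5,14),(255,255,255))
    for k in range(10,60,10): cv2.putText(o,str(y+k),(0,k*5+3),0,.3,(255,255,255)); cv2.line(o,(22,k*5),(28,k*5),(255,255,255))
    return o
cv2.imwrite("pics/c0.png",np.vstack([np.hstack([z2(a,172,188),z2(a,305,165)]),np.hstack([z2(b,217,148),z2(b,170,224)])]))
```

```text
(no output)
```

View pics/c0.png

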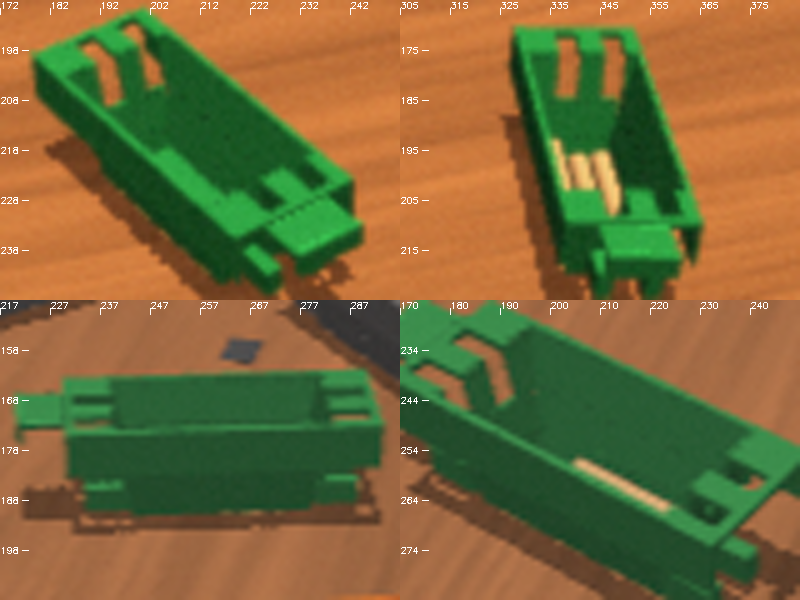

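The crop confirms the choice. The empty tote's floor is bare and its tab is at scene (234,234). The other green tote holds three dowels and its tab is at scene (353,213). Next I measure the rim corners at z=0.06.

```bash
cat > h.py <<'E'
import numpy as np
def ray(P,uv,z):
    T=np.array(P["T"]);o=[]
    for u,v in np.atleast_2d(uv):
        d=T[:3,:3]@[(u-P["cx"])/P["fx"],-(v-P["cy"])/P["fy"],-1];o.append(T[:3,3]+d*(z-T[2,3])/d[2])
    return np.array(o)
def proj(P,X):
    T=np.array(P["T"]);c=(np.atleast_2d(X)-T[:3,3])@T[:3,:3]
    return np.c_[P["cx"]+P["fx"]*c[:,0]/-c[:,2],P["cy"]-P["fy"]*c[:,1]/-c[:,2]]
E
python3 - <<'E'
from cell import *
from h import *
np.set_printoptions(precision=4,suppress=True)
S=camera_params("scene");D=camera_params("side")
def rep(n,P,uv,tab=None):
    p=ray(P,uv,.06);print(n,p[:,:2].round(4).tolist(),"c",p.mean(0)[:2],"edges",np.linalg.norm(p-np.roll(p,-1,0),axis=1))
    a=(p[2]+p[3]-p[0]-p[1])[:2];print(" yaw(tab dir)",np.degrees(np.arctan2(a[1],a[0])))
    if tab: print(" tab",ray(P,tab,.06)[0]-p.mean(0))
rep("empty",S,[(178.5,199),(202,190),(242.4,224),(218,235.4)],(234.4,233.6))
rep("dowel",S,[(328,171),(352,171),(365,209.4),(338,209.4)],(353,213))
rep("emptySide",D,[(293.4,173),(291,162),(229.4,164),(230.6,175)])
rep("tray~",S,[(323,262),(408,240),(421,262),(340,292)])
rep("offc~",S,[(206,283),(255,270),(291,292),(210,310)])
E
```

```text
empty [[0.4605, -0.2442], [0.4405, -0.1828], [0.5959, -0.1256], [0.6164, -0.1861]] c [ 0.5283 -0.1847] edges [0.0646 0.1656 0.0638 0.1664]
 yaw(tab dir) 20.32498791890348
 tab [0.0931 0.0334 0.    ]
dowel [[0.4549, 0.1543], [0.4741, 0.2152], [0.6315, 0.1605], [0.6125, 0.1007]] c [0.5433 0.1577] edges [0.0639 0.1666 0.0627 0.1665]
 yaw(tab dir) -18.992219460057402
 tab [ 0.0918 -0.0306  0.    ]
emptySide [[0.436, -0.181], [0.4545, -0.2394], [0.614, -0.1778], [0.5912, -0.1221]] c [ 0.5239 -0.1801] edges [0.0612 0.171  0.0602 0.166 ]
 yaw(tab dir) 20.952698441346612
tray~ [[0.7559, -0.008], [0.7518, 0.1916], [0.8148, 0.1768], [0.8342, -0.0123]] c [0.7892 0.087 ] edges [0.1996 0.0647 0.1901 0.0785]
 yaw(tab dir) -7.701534075137915
offc~ [[0.739, -0.2396], [0.7354, -0.1425], [0.807, -0.0973], [0.8013, -0.2465]] c [ 0.7707 -0.1815] edges [0.0972 0.0847 0.1494 0.0628]
 yaw(tab dir) 15.975567651043285
```

The rim edges come out at about 166 x 64 mm, which agrees with the spec. The empty tote is at about (0.526,-0.183) with yaw 20.5°, and the dowel tote is at (0.543,0.158) with yaw -19°. I'll move above the empty tote first.

Call:
{"method": "servo_tool", "body": {"rows": "1 0 0 0 -0.13; 1 0.7 -0.391 0 0; 1 0.7 -0.391 0 0; 1 0.7 -0.391 0 0; 1 0.7 -0.391 0 0; 1 0.7 -0.391 0 0; 1 0.7 -0.391 0 0; 1 0.7 -0.391 0 0"}}

```text
time: 0.9
tcp_pos: [0.3251, -0.4185, 0.2392]
tcp_rot: [0.984, 0.178, -0.0, -0.0]
contact_force: [-0.1, -0.0, 0.3]
opening: 0.0869
gripper_force: 0.0
```

Call:
{"method": "servo_tool", "body": {"rows": "1 0.7 -0.391 0 0; 1 0.7 -0.391 0 0; 1 0.7 -0.391 0 0; 1 0.7 -0.391 0 0; 1 0.7 -0.391 0 0; 1 0.7 -0.391 0 0; 1 0.7 -0.391 0 0; 1 0.53 -0.3 0 0"}}

```text
time: 1.7
tcp_pos: [0.5268, -0.18, 0.2393]
tcp_rot: [0.984, 0.179, 0.0, -0.0]
contact_force: [0.9, 0.2, -0.0]
opening: 0.0871
gripper_force: 0.0
```

Run:
```python
from cell import *
from h import *
import cv2,pickle
np.set_printoptions(precision=4,suppress=True)
P=camera_params("wrist");s=get_state();im=camera("wrist");print(s["tcp_pos"],s["q"],P)
pickle.dump(P,open("w1.pkl","wb"))
cv2.imwrite("pics/w1.png",im[:,:,::-1])
c,sn=np.cos(np.radians(20.5)),np.sin(np.radians(20.5))
X=[[.526+c*a-sn*b,-.183+sn*a+c*b,.06] for a,b in((-85,-32),(-85,32),(85,32),(85,-32)) for a,b in[(a/1e3,b/1e3)]]
print(proj(P,X))
```

```text
[ 0.5268 -0.18    0.2393] [ 0.7667  0.1577 -0.5357  1.6711  0.0817  1.3355 -0.9933] {'fx': 289.4655775661404, 'fy': 289.4655775661404, 'cx': 258.5181393985322, 'cy': 192.04768823959083, 'T': array([[ 0.3517,  0.9031,  0.2464,  0.5929],
       [-0.9361,  0.3398,  0.0908, -0.1548],
       [-0.0017, -0.2626,  0.9649,  0.385 ],
       [ 0.    ,  0.    ,  0.    ,  1.    ]])}
[[287.2864 246.4804]
 [235.0966 246.362 ]
 [231.9876 101.1889]
 [291.6851 101.2872]]
```

View pics/w1.png

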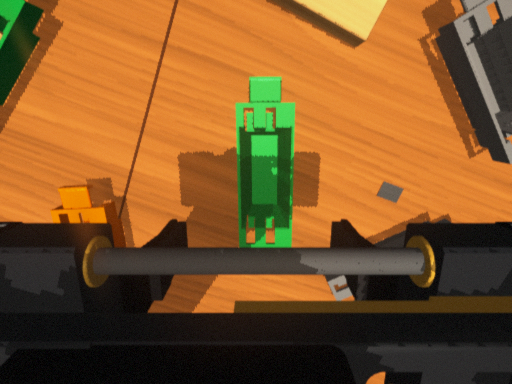

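In the wrist view the tote's rim runs from (236,102) to (292,247), with the tab at (265,89) pointing up the image. It sits about 4 px right of my prediction, so I shift +6 mm in tool y and descend.

Call:
{"method": "servo_tool", "body": {"rows": "1 -0.03 0.126 0.4 0; 1 0 0 0.6 0; 1 0 0 0.7 0; 1 0 0 0.7 0; 1 0 0 0.6 0; 1 0 0 0.5 0; 1 0 0 0.25 0; 1 0 0 0.1 0"}}

```text
time: 2.55
tcp_pos: [0.5254, -0.189, 0.0456]
tcp_rot: [0.984, 0.178, -0.001, -0.001]
contact_force: [0.3, 0.4, 0.7]
opening: 0.0869
gripper_force: 0.0
```

Call:
{"method": "servo_tool", "body": {"rows": "1 0 0 0 0; 0 0 0 0 0; 0 0 0 0 0; 0 0 0 0 0; 0 0 0 0 0; 0 0 0 0 0; 0 0 0 0 0; 0 0 0 0 0"}}

```text
time: 3.35
tcp_pos: [0.5267, -0.1891, 0.0477]
tcp_rot: [0.984, 0.178, 0.0, 0.0]
contact_force: [-1.8, 1.2, 5.7]
opening: 0.0636
gripper_force: 30.0
```

Call:
{"method": "servo_tool", "body": {"rows": "0 0 0 -0.2 0; 0 0 0 -0.4 0; 0 0 0 -0.5 0; 0 0 0 -0.6 0; 0 0 0 -0.6 0; 0 0 0 -0.5 0; 0 0 0 -0.2 0; 0 0 0 0 0"}}

```text
time: 4.15
tcp_pos: [0.5269, -0.1895, 0.1982]
tcp_rot: [0.984, 0.178, 0.001, 0.001]
contact_force: [0.8, -0.7, -1.6]
opening: 0.0637
gripper_force: 30.0
```

Run:
```python
from cell import *
from h import *
import cv2
s=get_state();print(s)
S=camera_params("scene");D=camera_params("side")
a=camera("side")[:,:,::-1];b=camera("scene")[:,:,::-1]
c=cv2.resize(a[215:295,155:255],(800,600)[:1]+(640,),interpolation=cv2.INTER_CUBIC)[:600]
# predicted corners of dowel tote drawn
t=np.radians(-19);X=[[.5433+np.cos(t)*p-np.sin(t)*q,.1577+np.sin(t)*p+np.cos(t)*q,.06] for p,q in((-.085,-.032),(-.085,.032),(.085,.032),(.085,-.032))]
uv=proj(D,X);print(uv)
for u,v in uv: cv2.circle(c,(int((u-155+.5)*8),int((v-215+.5)*8)),4,(0,0,255),1)
e=cv2.resize(b[100:260,150:290],(490,560)[:2])
cv2.imwrite("pics/s2.png",np.hstack([cv2.resize(c,(440,330)),cv2.resize(e,(289,330))]))
```

```text
{'time': 4.15, 'q': array([ 0.77220058,  0.1897976 , -0.53071587,  1.72116361,  0.10142338,
        1.25542699, -0.99500676]), 'joint_velocities': array([-0.00357743,  0.03013334,  0.00437827,  0.04345167,  0.00670485,
       -0.01637079, -0.00375915]), 'joint_efforts': array([ 1.00866740e-01, -3.90846241e+01, -2.99874097e+00, -3.20033169e+01,
       -8.90319049e-02,  1.28264199e-01,  3.13612679e-02]), 'tcp_pos': array([ 0.52694951, -0.18949837,  0.19817313]), 'tcp_rot': array([9.84042644e-01, 1.77928581e-01, 8.95913141e-04, 8.31899142e-04]), 'contact_force': array([ 0.77709306, -0.69665093, -1.59766242]), 'wrist_torque': array([ 0.01792659, -0.01819738,  0.01207518]), 'gripper_force': 29.977754149585962, 'opening': 0.06365431556876036}
[[251.10973179 253.62490765]
 [230.90785627 272.56410472]
 [165.7135473  238.00053823]
 [187.36669264 222.70669856]]
```

View pics/s2.png

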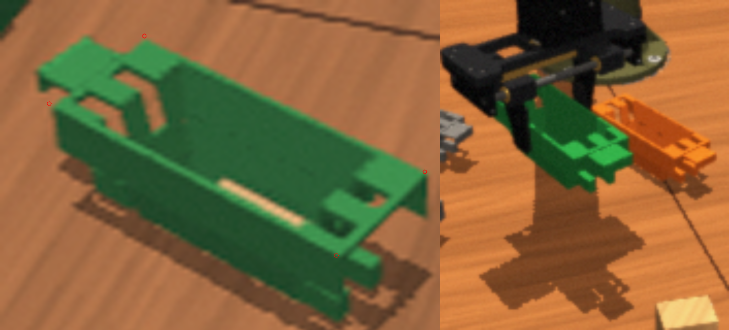

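The tote is held well: the scene half shows it hanging level below the fingers with its tab at the far end. The side view of the dowel tote matches the prediction to about 1.5 px. I combine both measurements and compute the transport move.

Run:
```python
from cell import *
from h import *
np.set_printoptions(precision=4,suppress=True)
p=ray(camera_params("side"),[(251.8,254),(231,272.5),(167.5,237.9),(188.6,223.8)],.06)[:,:2]
a=p[2]+p[3]-p[0]-p[1];print(p.mean(0),np.degrees(np.arctan2(a[1],a[0])),np.linalg.norm(p-np.roll(p,-1,0),axis=1))
c=(p.mean(0)+[.5433,.1577])/2;yaw=-19.;up=np.radians(yaw+180)
s=get_state();x0=np.degrees(2*np.arctan2(s["tcp_rot"][1],s["tcp_rot"][0]))
off=.0015;tgt=c-off*np.array([np.cos(up),np.sin(up)])
print("centre",c,"tcp target",tgt,"tool x now",x0,"turn",np.degrees(up)-x0)
# 8 rows x3: rotate dψ per row for 18 rows, shift along world delta/18 each, in axes before the row's turn
n=20;d=(tgt-s["tcp_pos"][:2])/n/.05;dt=(np.degrees(up)-x0)/n;print("turn/row",-dt/60)
for i in range(n):
    t=np.radians(x0+dt*i);print(i,"%.2f %.2f"%(d@[np.cos(t),np.sin(t)],d@[np.sin(t),-np.cos(t)]))
```

```text
[0.541  0.1582] -19.162616526449806 [0.0637 0.1673 0.0604 0.1669]
centre [0.5421 0.1579] tcp target [0.5436 0.1574] tool x now 20.50279764465706 turn 140.49720235534295
turn/row -0.11708100196278579
0 0.14 -0.32
1 0.18 -0.30
2 0.21 -0.28
3 0.24 -0.25
4 0.27 -0.22
5 0.30 -0.18
6 0.32 -0.14
7 0.33 -0.10
8 0.34 -0.06
9 0.35 -0.02
10 0.35 0.02
11 0.34 0.06
12 0.33 0.11
13 0.31 0.15
14 0.29 0.18
15 0.27 0.22
16 0.24 0.25
17 0.21 0.28
18 0.17 0.30
19 0.14 0.32
```

Call:
{"method": "servo_tool", "body": {"rows": "0 0.14 -0.32 0 -0.117; 0 0.18 -0.3 0 -0.117; 0 0.21 -0.28 0 -0.117; 0 0.24 -0.25 0 -0.117; 0 0.27 -0.22 0 -0.117; 0 0.3 -0.18 0 -0.117; 0 0.32 -0.14 0 -0.117; 0 0.33 -0.1 0 -0.117"}}

```text
time: 5.05
tcp_pos: [0.5325, -0.0492, 0.1949]
tcp_rot: [0.783, 0.622, -0.001, -0.001]
contact_force: [-0.4, -0.3, -2.9]
opening: 0.0638
gripper_force: 30.0
```

Call:
{"method": "servo_tool", "body": {"rows": "0 0.34 -0.06 0 -0.117; 0 0.35 -0.02 0 -0.117; 0 0.35 0.02 0 -0.117; 0 0.34 0.06 0 -0.117; 0 0.33 0.11 0 -0.117; 0 0.31 0.15 0 -0.117; 0 0.29 0.18 0 -0.117; 0 0.27 0.22 0 -0.117"}}

```text
time: 5.85
tcp_pos: [0.5402, 0.0888, 0.195]
tcp_rot: [0.398, 0.917, -0.001, -0.001]
contact_force: [-0.1, -0.2, -2.2]
opening: 0.0637
gripper_force: 30.0
```

Call:
{"method": "servo_tool", "body": {"rows": "0 0.24 0.25 0 -0.117; 0 0.21 0.28 0 -0.117; 0 0.17 0.3 0 -0.117; 0 0.14 0.32 0 -0.117; 0 0 0 0 0; 0 0 0 0 0; 0 0 0 0 0; 0 0 0 0 0"}}

```text
time: 6.65
tcp_pos: [0.5453, 0.1565, 0.1966]
tcp_rot: [0.167, 0.986, -0.001, -0.0]
contact_force: [-0.2, -0.7, -1.8]
opening: 0.064
gripper_force: 30.0
```

Run:
```python
from cell import *
from h import *
import cv2
s=get_state();x=np.degrees(2*np.arctan2(s["tcp_rot"][1],s["tcp_rot"][0]));t=np.radians(x)
e=np.array([.5436,.1574])-s["tcp_pos"][:2];print(s["tcp_pos"],s["tcp_rot"],x,"tool err mm",1e3*e@[np.cos(t),np.sin(t)],1e3*e@[np.sin(t),-np.cos(t)],s["opening"],s["q"])
a=camera("side")[:,:,::-1];b=camera("scene")[:,:,::-1]
cv2.imwrite("pics/m.png",np.hstack([cv2.resize(a[150:300,130:280],(400,400),interpolation=2),cv2.resize(b[80:240,265:425],(400,400),interpolation=2)]))
```

```text
[0.54530863 0.15645369 0.19663013] [ 1.67326447e-01  9.85901400e-01 -5.14887859e-04 -1.53766790e-04] 160.73517863068574 tool err mm 1.92517763239328 0.329580609742289 0.06400355684765441 [ 0.51991398  0.31258521 -0.99989292  1.69178446  0.27350193  1.28809973
  0.69907252]
```

View pics/m.png

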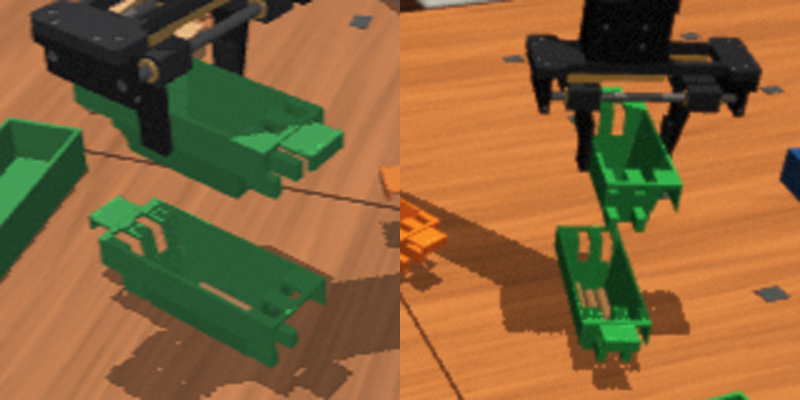

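The held tote is above the dowel tote with its tab pointing the opposite way: side view (315,145) for the upper tab against (125,215) for the lower one. I'll lower it to about 15 mm above the stack and check.

Call:
{"method": "servo_tool", "body": {"rows": "0 0.04 0.007 0.15 0; 0 0 0 0.3 0; 0 0 0 0.35 0; 0 0 0 0.35 0; 0 0 0 0.25 0; 0 0 0 0.15 0; 0 0 0 0 0; 0 0 0 0 0"}}

```text
time: 7.55
tcp_pos: [0.5437, 0.1592, 0.1198]
tcp_rot: [0.166, 0.986, 0.0, 0.0]
contact_force: [-0.0, -0.2, -2.1]
opening: 0.0636
gripper_force: 30.0
```

Run:
```python
from cell import *
from h import *
import cv2
s=get_state();x=2*np.arctan2(s["tcp_rot"][1],s["tcp_rot"][0]);print(s["tcp_pos"],np.degrees(x))
o=[]
for n,(u0,v0) in (("side",(150,190)),("scene",(300,130))):
    P=camera_params(n);a=camera(n)[:,:,::-1]
    c=cv2.resize(a[v0:v0+100,u0:u0+120],(720,600),interpolation=2)[:, :]
    def draw(cx,cy,t,z,col):
        X=[[cx+np.cos(t)*p-np.sin(t)*q,cy+np.sin(t)*p+np.cos(t)*q,z] for p,q in((-.085,-.032),(-.085,.032),(.085,.032),(.085,-.032))]
        for u,v in proj(P,X): cv2.circle(c,(int((u-u0+.5)*6),int((v-v0+.5)*6)),5,col,2)
    draw(.5421,.1579,np.radians(-19),.06,(0,0,255))
    tc=s["tcp_pos"][:2]+.0015*np.array([np.cos(x),np.sin(x)])
    draw(*tc,x,s["tcp_pos"][2]+.0123,(255,0,255))
    o.append(cv2.resize(c,(400,333),interpolation=cv2.INTER_AREA))
cv2.imwrite("pics/n.png",np.hstack(o))
```

```text
[0.54370733 0.15916936 0.1197894 ] 160.9174729121503
```

View pics/n.png

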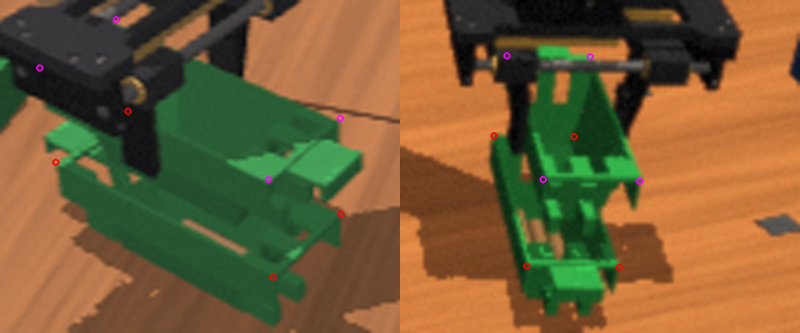

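Both predicted outlines match: the lower tote's near corners are at scene (527,265) and (618,268), and the upper tote's right corner is at (639,180). That is within a few millimetres, well inside the 7 mm play. I'll lower it slowly.

Call:
{"method": "servo_tool", "body": {"rows": "0 -0.01 -0.02 0.06 0; 0 0 0 0.07 0; 0 0 0 0.07 0; 0 0 0 0.06 0; 0 0 0 0.04 0; 0 0 0 0.03 0; 0 0 0 0 0; 0 0 0 0 0"}}

```text
time: 8.45
tcp_pos: [0.5436, 0.1578, 0.103]
tcp_rot: [0.166, 0.986, 0.0, 0.0]
contact_force: [0.0, -0.6, -2.1]
opening: 0.0637
gripper_force: 30.0
```

Call:
{"method": "servo_tool", "body": {"rows": "0 0 0 0.02 0; 0 0 0 0.02 0; 0 0 0 0.01 0; 0 0 0 0.01 0; 0 0 0 0 0; 0 0 0 0 0; 0 0 0 0 0; 0 0 0 0 0"}}

```text
time: 9.25
tcp_pos: [0.5439, 0.158, 0.1017]
tcp_rot: [0.166, 0.986, -0.0, 0.0]
contact_force: [-3.1, -0.8, 9.7]
opening: 0.0636
gripper_force: 30.0
```

Contact came at exactly the expected stacked height (0.1017), so I release.

Call:
{"method": "servo_tool", "body": {"rows": "0 0 0 -0.01 0; 1 0 0 0 0; 1 0 0 0 0; 1 0 0 0 0; 1 0 0 0 0; 1 0 0 0 0; 1 0 0 0 0; 1 0 0 0 0"}}

```text
time: 10.05
tcp_pos: [0.5435, 0.1578, 0.1004]
tcp_rot: [0.166, 0.986, -0.0, -0.0]
contact_force: [-0.3, -0.8, -0.5]
opening: 0.0866
gripper_force: 0.0
```

Call:
{"method": "servo_tool", "body": {"rows": "1 0 0 -0.2 0; 1 0 0 -0.4 0; 1 0 0 -0.6 0; 1 0 0 -0.6 0; 1 0 0 -0.6 0; 1 0 0 -0.4 0; 1 0 0 -0.2 0; 1 0 0 0 0"}}

```text
time: 10.85
tcp_pos: [0.5442, 0.1582, 0.2521]
tcp_rot: [0.166, 0.986, 0.0, 0.001]
contact_force: [0.3, 0.3, -0.1]
opening: 0.0871
gripper_force: 0.0
```

Run:
```python
from cell import *
from h import *
import cv2
s=get_state();print(s["time"],s["tcp_pos"],s["opening"],s["contact_force"])
o=[]
for n,(u0,v0) in (("side",(150,190)),("scene",(300,130))):
    P=camera_params(n);a=camera(n)[:,:,::-1]
    c=cv2.resize(a[v0:v0+100,u0:u0+120],(400,333),interpolation=2);k=400/120
    for (cx,cy,t,z,col) in((.5421,.1579,np.radians(-19),.06,(0,0,255)),(.5421,.1579,np.radians(161),.114,(255,0,255))):
        X=[[cx+np.cos(t)*p-np.sin(t)*q,cy+np.sin(t)*p+np.cos(t)*q,z] for p,q in((-.085,-.032),(-.085,.032),(.085,.032),(.085,-.032))]
        for u,v in proj(P,X): cv2.circle(c,(int((u-u0+.5)*k),int((v-v0+.5)*k)),3,col,1)
    o.append(c)
cv2.imwrite("pics/f.png",np.hstack(o))
```

```text
10.85 [0.54421963 0.15817467 0.25206046] 0.0871295426346137 [ 0.25178052  0.28834926 -0.09508185]
```

View pics/f.png

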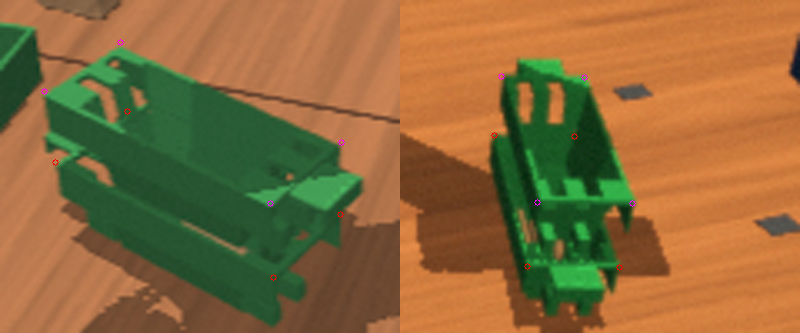

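The upper tote's rim corners sit on the predicted level stack at z=0.114, for example side (341,143) and scene (631,204). The lower tote has not moved, the tabs point opposite ways and the gripper is clear.

```bash
python3 -c "
from cell import *
print(finish_job())"
```

```text
the job is handed in; nothing more can be done
None
```

The empty tote is stacked level on the dowel tote with its tab pointing the opposite way; the dowel tote has not moved, the tray and offcuts were left alone, and the job was handed in at about 11 s.

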